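# Put the wrench sockets back in their holder blocks

### The job

Tidy the bench: stand each of the four steel wrench sockets upright in the recess of its own wooden holder block, the largest socket in the block with the largest recess and so on down to the smallest in the smallest, each resting on the floor of its recess. Leave the big hexagon nut and the bearing ring where they lie.

Things in the scene. Friction and masses are not known exactly. Their poses are not given: they have to be found in the camera images.
- socket_a: The largest of four chromed steel wrench sockets: a round cylinder 54 mm in diameter and 62 mm tall, standing on end on the bench with its open hexagonal mouth up, about 0.55 kg. Origin at the centre of its underside, z up along its axis.
- socket_b: The second largest of four chromed steel wrench sockets: a round cylinder 44 mm in diameter and 58 mm tall, standing on end on the bench with its open hexagonal mouth up, about 0.36 kg. Origin at the centre of its underside, z up along its axis.
- socket_c: The second smallest of four chromed steel wrench sockets: a round cylinder 34 mm in diameter and 54 mm tall, standing on end on the bench with its open hexagonal mouth up, about 0.20 kg. Origin at the centre of its underside, z up along its axis.
- socket_d: The smallest of four chromed steel wrench sockets: a round cylinder 24 mm in diameter and 50 mm tall, standing on end on the bench with its open hexagonal mouth up, about 0.10 kg. Origin at the centre of its underside, z up along its axis.
- block_a: The largest of four square plywood holder blocks, fixed to the bench: 100 x 100 mm, 18 mm high, with one round recess 74 mm across in its middle, 12 mm deep (its dark rubber-lined floor is 6 mm above the bench). It is made for the largest socket (54 mm, 10 mm to spare all round). Origin at the centre of its underside, x and y along its sides, z up.
- block_b: The second largest of four square plywood holder blocks, fixed to the bench: 90 x 90 mm, 18 mm high, with one round recess 64 mm across in its middle, 12 mm deep (its dark rubber-lined floor is 6 mm above the bench). It is made for the second largest socket (44 mm, 10 mm to spare all round). Origin at the centre of its underside, x and y along its sides, z up.
- block_c: The second smallest of four square plywood holder blocks, fixed to the bench: 80 x 80 mm, 18 mm high, with one round recess 54 mm across in its middle, 12 mm deep (its dark rubber-lined floor is 6 mm above the bench). It is made for the second smallest socket (34 mm, 10 mm to spare all round). Origin at the centre of its underside, x and y along its sides, z up.
- block_d: The smallest of four square plywood holder blocks, fixed to the bench: 70 x 70 mm, 18 mm high, with one round recess 44 mm across in its middle, 12 mm deep (its dark rubber-lined floor is 6 mm above the bench). It is made for the smallest socket (24 mm, 10 mm to spare all round). Origin at the centre of its underside, x and y along its sides, z up.
- nut: A big dark steel hexagon nut lying flat: 46 mm across flats (53 mm across corners), 24 mm high. Not a socket; stays where it is. Origin at the centre of its underside.
- bearing: A steel ball-bearing ring lying flat: 62 mm outside, 25 mm bore, 16 mm high. Not a socket; stays where it is. Origin at the centre of its underside.
Not all that is in view belongs to the job. What is shaped like the block_a but orange or purple is not meant.

How it is judged:
By the outcome, as a careful person would: the job done as asked, in the order asked, and still so for the second after the job is handed in, with the robot touching nothing.
It also fails if it takes over 96 s, if anything falls off the work surface, if the arm or the gripper's body presses on something with over 40 N, if the wrist force passes 120 N, or if a joint passes its speed limit or range.

### The arm

A 6-joint arm with a two-finger parallel gripper is mounted at the origin on the work surface. World frame = base frame: x ahead of the robot, y to its left, z up, the work surface at z = 0. Lengths are in m, angles in rad, forces in N, time in s.
With the tool pointing down it reaches from about 0.375 to 0.975 m from the base axis. Payload 3.8 kg.
Tool frame: the origin (TCP) lies midway between the tips of the shut fingers; the grasp point (between the pads) lies 19 mm behind it (pinch_z is the distance from the TCP to the grasp point, in m); z points along the fingers, y is the line along which they close (so a half turn about z gives the same grasp; the last joint's range is limited). The gripper opens to 85 mm and grips with 20 to 120 N. Pads are 22 mm wide; open, the fingers measure 114 mm over their backs; the gripper's body (76 mm by 85 mm) begins 54 mm behind the grasp point. The pads swing forward as they close: fully open they stand 13 mm farther back than shut.
Start: joints at [-1.248, 0.264, 1.604, -0, 1.274, -0.037], TCP at [0.238, -0.632, 0.231] pointing down, gripper open.
Joint ranges: [-2.63, 2.63], [-0.94, 2.18], [0.31, 2.57], [-1.31, 4.45], [0, 2.66], [-2.55, 2.55]. Speed limits (rad/s): [2.57, 2.57, 3.14, 3.14, 3.14, 3.14].

### API

Orientations are given as a 3x3 rotation matrix whose columns are the frame's x, y, z axes.
In Python, from cell import sense, grab_frame, finish_job, boxes_of, masks_of, pinch_z gives the robot as it stands.
- The arm moves only by the tool arm_command, never from a script. Its argument "rows" is a list of rows, each an object with "xyz": the shift along the tool's x, y, z in units of 0.25 m (1.0 is 0.25 m), a list of three; "turn": the turn, a rotation vector about the tool's x, y, z in units of 2 pi rad (1.0 is 2 pi rad), a list of three. In form: [{"xyz": [dx, dy, dz], "turn": [rx, ry, rz]}, ...]. A call has 1 to 12 rows; each row is the pose to reach, as a shift and turn from the pose commanded when the call began, along the tool's axes at that moment, turning the shorter way round; what a row does not reach only later rows make up. A row lasts 1/12 s, in which the tool goes at most 41.7 mm and 7.16 degrees, less where a joint would pass 70% of its speed; a pose out of reach is approached as far as the arm can. A call with a number of a shift or a turn outside -1 to 1 is refused whole. A call with a gripper value outside its range is refused whole. "hand" is the closure, from -1 (fully open) to 1 (shut), set as the call begins (left out, the last holds). The fingers move at their own pace and stop on an object; "newtons" is the grip in N (left out, the last holds). Time passes only in rows, so rows that repeat a pose let the fingers close. It gives the time, the measured TCP pose, the force, the opening and the grip force at its end, in the units of the state.
- sense(): the state, without advancing time (a new reading comes with each control period).
- grab_frame(name): name is "scene" or "top"; returns a dict with "color" (480x640x3 uint8, red, green, blue), "fx", "fy", "cx", "cy" (pixels), "rvec" (rotation vector, rad) and "tvec" (3), from world to camera coordinates, as OpenCV has them. Camera axes: x right, y down, z forward; pixel columns grow to the right and rows downward; lengths in m; the calibration is good to about 2 mm. A picture is of the moment at which its call begins. There is no depth.
- finish_job(): hands the job in; it is judged then, once.
Trained networks look in the newest picture that a camera, given by its name, has taken for a name from the list of things; names that differ only in an ending like _2 or _b are one class to them, and where a whole thing is asked for, a point or a joint stands for the part that bears it (a point fixed in the world has none). Each returns a list of dicts, best first, with "confidence" (0 to 1); they miss things now and then, are a little off and sometimes report something else, mostly with a low value. They report only what shows in the picture. A call takes as long as a camera call. They do not tell look-alikes from the thing itself.
- boxes_of(camera, thing): "location" ([x, y, z] in m, in the coordinates of the camera as it stood for that picture, good to about 4 mm: the middle of the surface that is visible of it).
- masks_of(camera, thing): "mask" (480x640 bool, what is visible of it).
The state is a dict: "time": time; "joint_positions": joint angles; "joint_velocities": joint speeds; "effort": joint torques, N m; "tcp_pos": TCP position; "orientation": TCP orientation; "wrist_force": force on the tool from outside, world axes, zero at the start; "ft_torque": the same for the moment, N m; "opening": finger opening in m; "grasp_force": force on a finger pad.
Only numpy, scipy, OpenCV 4.12 (cv2) and the standard library are available. Lean on these libraries where they do the work, as an engineer would, in place of code of your own. Each camera call takes 0.05 s, during which the arm holds its last target. There are 200 camera calls.

## Working session

There is one attempt and no reset: what is moved stays moved. The work goes in short steps, Python scripts to look and compute and a tool call to move; the robot and the scene stay as the last step left them, time stands still between calls to the robot, and variables do not carry over. Pictures are saved under pics/ and viewed, at most 14 in all, crops included, and the job is handed in when it is done.

Besides the shell and the picture viewer there is one more tool, called after ">>>" as name([rows], argument=value, ...), one row to a line, values as JSON. arm_command: Moves the arm, as the interface text tells. Its arguments: {"type":"object","properties":{"rows":{"type":"array","items":{"type":"object","properties":{"xyz":{"type":"array","items":{"type":"number","minimum":-1,"maximum":1}},"turn":{"type":"array","items":{"type":"number","minimum":-1,"maximum":1}}}}},"hand":{"type":"number"},"newtons":{"type":"number"}},"required":["rows"]}

```bash
mkdir -p pics; cat > h.py <<'E'
import numpy as np, cv2
from cell import *
def cam(f):
    R=cv2.Rodrigues(np.array(f["rvec"],float))[0]; return R,np.array(f["tvec"],float).ravel()
def toworld(f,p):
    R,t=cam(f); return R.T@(np.array(p)-t)
def ray(f,u,v,z):
    R,t=cam(f); c=-R.T@t; d=R.T@np.array([(u-f["cx"])/f["fx"],(v-f["cy"])/f["fy"],1]); return c+d*(z-c[2])/d[2]
def proj(f,P):
    R,t=cam(f); q=R@np.array(P)+t; return f["fx"]*q[0]/q[2]+f["cx"],f["fy"]*q[1]/q[2]+f["cy"]
def save(f,n): cv2.imwrite("pics/"+n+".png",f["color"][:,:,::-1])
E
python3 - <<'E'
from h import *
s=sense();print({k:np.round(s[k],3).tolist() for k in s}, pinch_z)
for c in ["top","scene"]:
    f=grab_frame(c);save(f,c+"0");R,t=cam(f);print(c,"cam at",np.round(-R.T@t,3),"axis",np.round(R[2],2),f["fx"])
    for n in ["socket_a","block_a","nut","bearing"]:
        for d in boxes_of(c,n):
            w=toworld(f,d["location"]);print(n,round(d["confidence"],2),np.round(w,3),np.round(proj(f,w)))
E
```

```text
{'time': 0.0, 'joint_positions': [-1.248, 0.265, 1.605, -0.0, 1.274, -0.037], 'joint_velocities': [0.0, -0.0, -0.002, -0.002, 0.0, 0.001], 'effort': [-0.001, -51.512, -36.731, -0.0, 0.013, -0.0], 'tcp_pos': [0.237, -0.631, 0.23], 'orientation': [[0.936, 0.352, -0.001], [0.352, -0.936, 0.002], [0.0, -0.002, -1.0]], 'wrist_force': [-0.309, -0.53, 0.228], 'ft_torque': [-0.023, 0.0, -0.015], 'grasp_force': 0.0, 'opening': 0.085} 0.0187
top cam at [0.389 0.009 1.114] axis [ 0.13 -0.   -0.99] 451.99467606896303
socket_a 0.9 [0.398 0.28  0.05 ] [202. 292.]
socket_a 0.63 [ 0.49  -0.422  0.047] [500. 255.]
socket_a 0.51 [ 0.427 -0.286  0.042] [443. 281.]
block_a 0.97 [ 0.627 -0.081  0.02 ] [355. 199.]
block_a 0.92 [ 0.791 -0.095  0.019] [360. 136.]
block_a 0.9 [ 0.277 -0.209  0.02 ] [409. 344.]
block_a 0.81 [0.345 0.045 0.02 ] [302. 315.]
block_a 0.66 [0.661 0.078 0.018] [291. 186.]
block_a 0.56 [ 0.473 -0.101  0.018] [363. 262.]
nut 0.61 [0.502 0.436 0.029] [141. 248.]
bearing 0.68 [0.613 0.286 0.016] [206. 204.]
bearing 0.66 [ 0.472 -0.104  0.018] [364. 262.]
scene cam at [1.37  0.086 0.66 ] axis [-0.8  -0.08 -0.59] 514.2310832371147
socket_a 0.92 [ 0.436 -0.286  0.033] [202. 197.]
socket_a 0.84 [0.417 0.277 0.042] [457. 208.]
socket_a 0.6 [ 0.51  -0.421  0.043] [129. 207.]
socket_a 0.58 [0.5   0.112 0.033] [380. 227.]
block_a 0.97 [0.353 0.05  0.015] [354. 195.]
block_a 0.96 [0.673 0.081 0.019] [359. 288.]
block_a 0.91 [ 0.292 -0.203  0.01 ] [253. 176.]
block_a 0.88 [ 0.794 -0.099  0.021] [247. 327.]
block_a 0.82 [ 0.589 -0.252  0.019] [196. 245.]
block_a 0.69 [ 0.629 -0.078  0.014] [278. 267.]
block_a 0.56 [ 0.482 -0.1    0.013] [280. 222.]
nut 0.86 [0.513 0.44  0.018] [541. 250.]
bearing 0.88 [0.63  0.29  0.019] [473. 282.]
```

View pics/top0.png

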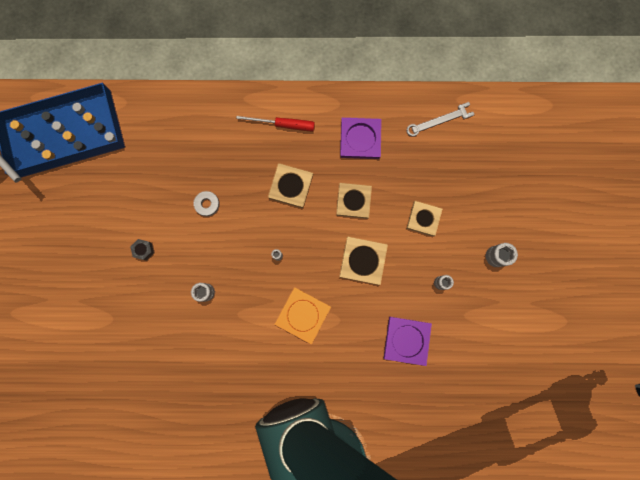

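View pics/scene0.png

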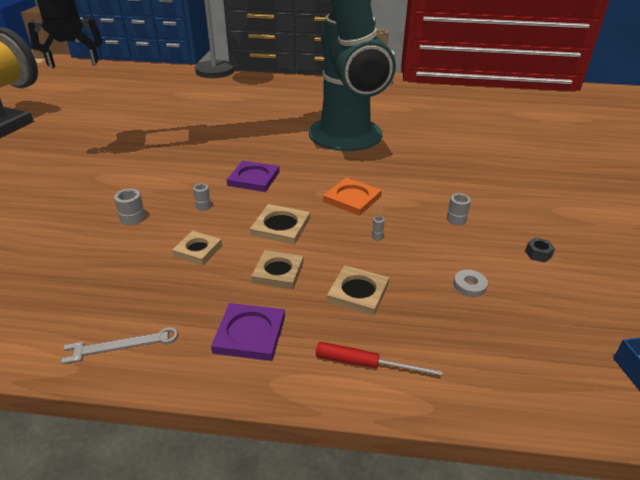

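Top view: the wooden blocks are A (364,261), B (291,186), C (354,200) and D (425,218). The sockets are A (504,254), B (202,292), C (445,282) and D (276,255). The scene view agrees, and the purple and orange blocks are decoys. Next I fit the outlines in both views to get positions and heights.

```bash
cat > fit.py <<'E'
from h import *
from scipy.optimize import minimize
A=np.linspace(0,2*np.pi,48,endpoint=False)
def outline(kind,size,p):
    x,y,h=p[:3]
    if kind=="s": b=np.c_[x+size/2*np.cos(A),y+size/2*np.sin(A)]
    else:
        a=p[3]+np.pi/4+np.arange(4)*np.pi/2; b=np.c_[x+size/2**.5*np.cos(a),y+size/2**.5*np.sin(a)]
    return np.vstack([np.c_[b,0*b[:,0]],np.c_[b,0*b[:,0]+h]])
def sil(f,P):
    q=cv2.convexHull(np.array([proj(f,x) for x in P],np.float32))
    m=np.zeros((480,640),np.uint8); cv2.fillConvexPoly(m,np.round(q*256).astype(np.int32),255,cv2.LINE_AA,8); return m/255.
def fit(kind,size,p0,views):
    def cost(p): 
        c=0
        for f,m in views:
            s=sil(f,outline(kind,size,p)); c+=1-np.minimum(s,m).sum()/np.maximum(s,m).sum()
        return c
    if kind=="s": 
        best=minimize(cost,p0,method="Nelder-Mead",options=dict(initial_simplex=np.array([p0]+[np.array(p0)+d for d in np.diag([.008,.008,.01])]),xatol=2e-4))
    else:
        rs=[]
        for y in np.radians([-35,-15,5,25]):
            q=np.array(list(p0)+[y]); rs.append(minimize(cost,q,method="Nelder-Mead",options=dict(initial_simplex=np.array([q]+[q+d for d in np.diag([.008,.008,.006,.2])]),xatol=2e-4)))
        best=min(rs,key=lambda r:r.fun)
    return best.x,best.fun
def masks(cams,thing):
    return {c:[np.array(d["mask"]) for d in masks_of(c,thing)] for c in cams}
def pick(f,ms,p):
    u,v=proj(f,p); best=None
    for m in ms:
        ys,xs=np.nonzero(m)
        if len(xs)==0: continue
        d=np.hypot(xs.mean()-u,ys.mean()-v)
        if d<12 and (best is None or d<best[0]): best=(d,m)
    return None if best is None else cv2.morphologyEx(best[1].astype(np.uint8),cv2.MORPH_CLOSE,np.ones((15,15)))
E
python3 - <<'E'
from fit import *
F={c:grab_frame(c) for c in ["top","scene"]}
T={"socket_a":("s",.054,(.495,-.422,.06)),"socket_b":("s",.044,(.405,.28,.06)),"socket_c":("s",.034,(.43,-.286,.05)),"socket_d":("s",.024,(.495,.112,.05)),
"block_a":("b",.1,(.473,-.101,.018)),"block_b":("b",.09,(.665,.079,.018)),"block_c":("b",.08,(.627,-.08,.018)),"block_d":("b",.07,(.585,-.252,.018))}
ms={k:masks(F,k) for k in ["socket_a","block_a"]}
for n,(k,s,p) in T.items():
    M=ms["socket_a" if k=="s" else "block_a"]
    V=[(F[c],m) for c in F for m in [pick(F[c],M[c],(p[0],p[1],p[2]/2))] if m is not None]
    if V:
        x,c=fit(k,s,p,V); print(n,len(V),np.round(x,4),"cost",round(c,3),[int(m.sum()) for _,m in V])
    else: print(n,"none")
E
```

```text
socket_a 2 [ 0.489  -0.4317  0.0568] cost 0.178 [612, 873]
socket_b 2 [0.398  0.2839 0.0488] cost 0.19 [375, 561]
socket_c 2 [ 0.4241 -0.2918  0.0484] cost 0.204 [268, 383]
socket_d 2 [0.4885 0.1086 0.0438] cost 0.337 [96, 276]
block_a 2 [ 0.4766 -0.102   0.0119 -0.2057] cost 0.119 [1662, 1608]
block_b 2 [0.6642 0.0792 0.0124 1.3019] cost 0.096 [1344, 2008]
block_c 2 [ 0.6265 -0.0787  0.0136 -0.0979] cost 0.105 [1074, 1492]
block_d 2 [ 0.5823 -0.2534  0.0135  1.3019] cost 0.128 [924, 1082]
```

```bash
python3 - <<'E'
from fit import *
F={c:grab_frame(c) for c in ["top","scene"]}
R={"sa":("s",.054,(.489,-.4317,.062)),"sb":("s",.044,(.398,.2839,.058)),"sc":("s",.034,(.4241,-.2918,.054)),"sd":("s",.024,(.4885,.1086,.05)),
"ba":("b",.1,(.4766,-.102,.018,-.206)),"bb":("b",.09,(.6642,.0792,.018,1.302)),"bc":("b",.08,(.6265,-.0787,.018,-.098)),"bd":("b",.07,(.5823,-.2534,.018,1.302))}
rows=[]
for c in F:
    t=[]
    for n,(k,s,p) in R.items():
        u,v=[int(q) for q in proj(F[c],(p[0],p[1],.02))]
        z=5 if k=="s" else 3; hw=100//z
        I=cv2.resize(F[c]["color"][v-hw:v+hw,u-hw:u+hw,::-1],(200,200),interpolation=cv2.INTER_CUBIC)
        P=outline(k,s,p); n_=len(P)//2
        for Q in (P[:n_],P[n_:]):
            q=np.array([proj(F[c],x) for x in Q]); q=((q-[u-hw,v-hw]+.5)*100/hw)
            cv2.polylines(I,[np.round(q).astype(np.int32)],True,(0,255,0),1)
        t.append(I)
    rows+= [np.hstack(t[:4]),np.hstack(t[4:])]
cv2.imwrite("pics/fit0.png",np.vstack(rows)[:,:])
cv2.imwrite("pics/fit0.png",cv2.resize(np.vstack(rows),(600,600)))
E
```

```text
(no output)
```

View pics/fit0.png

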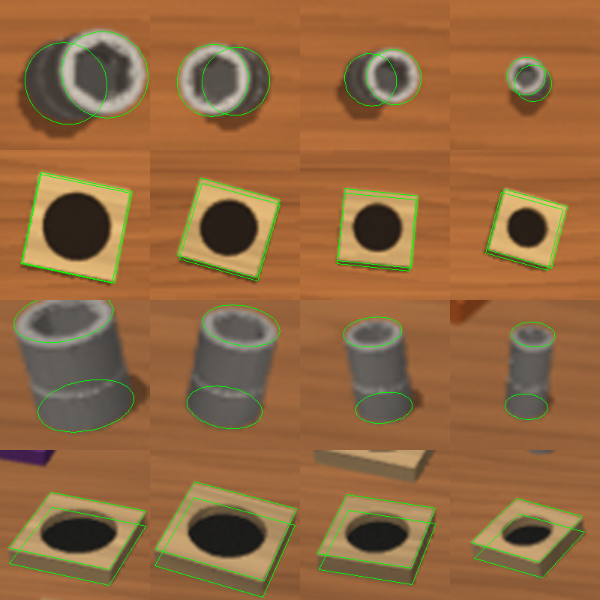

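The overlays fit to about 2–3 mm: the top and bottom outlines match both views at the nominal heights. I start with socket A and first align the tool yaw to 0.

>>> arm_command([
  {"xyz":[0.15,-0.05,0],"turn":[0,0,0.0143]},
  {"xyz":[0.3,-0.1,0],"turn":[0,0,0.0286]},
  {"xyz":[0.44,-0.145,0],"turn":[0,0,0.043]},
  {"xyz":[0.59,-0.19,0],"turn":[0,0,0.0572]},
  {"xyz":[0.73,-0.238,0],"turn":[0,0,0.0572]},
  {"xyz":[0.73,-0.238,0],"turn":[0,0,0.0572]},
  {"xyz":[0.73,-0.238,0],"turn":[0,0,0.0572]},
], hand=-1, newtons=60)

```text
time: 1.48
tcp_pos: [0.3891, -0.5105, 0.2314]
orientation: [[1.0, 0.004, -0.0], [0.004, -1.0, -0.0], [-0.0, 0.0, -1.0]]
wrist_force: [-1.1, -1.3, -0.6]
opening: 0.0853
grasp_force: 0.0
```

>>> arm_command([
  {"xyz":[0.13,-0.105,0]},
  {"xyz":[0.27,-0.21,0]},
  {"xyz":[0.4,-0.314,0]},
  {"xyz":[0.4,-0.314,0]},
  {"xyz":[0.4,-0.314,0]},
  {"xyz":[0.4,-0.314,0.14]},
  {"xyz":[0.4,-0.314,0.28]},
  {"xyz":[0.4,-0.314,0.42]},
  {"xyz":[0.4,-0.314,0.56]},
  {"xyz":[0.4,-0.314,0.7]},
  {"xyz":[0.4,-0.314,0.844]},
  {"xyz":[0.4,-0.314,0.844]},
])

```text
invalid input at $.rows[0]: expected keys xyz, turn
```

>>> arm_command([
  {"xyz":[0,0,0]},
  {"xyz":[0,0,0]},
  {"xyz":[0,0,0]},
  {"xyz":[0,0,0]},
  {"xyz":[0,0,0]},
  {"xyz":[0,0,0]},
  {"xyz":[0,0,0]},
  {"xyz":[0,0,0]},
], hand=1)

```text
invalid input at $.rows[0]: expected keys xyz, turn
```

>>> arm_command([
  {"xyz":[0.13,-0.105,0],"turn":[0,0,0]},
  {"xyz":[0.27,-0.21,0],"turn":[0,0,0]},
  {"xyz":[0.4,-0.314,0],"turn":[0,0,0]},
  {"xyz":[0.4,-0.314,0],"turn":[0,0,0]},
  {"xyz":[0.4,-0.314,0],"turn":[0,0,0]},
  {"xyz":[0.4,-0.314,0.14],"turn":[0,0,0]},
  {"xyz":[0.4,-0.314,0.28],"turn":[0,0,0]},
  {"xyz":[0.4,-0.314,0.42],"turn":[0,0,0]},
  {"xyz":[0.4,-0.314,0.56],"turn":[0,0,0]},
  {"xyz":[0.4,-0.314,0.7],"turn":[0,0,0]},
  {"xyz":[0.4,-0.314,0.844],"turn":[0,0,0]},
  {"xyz":[0.4,-0.314,0.844],"turn":[0,0,0]},
])

```text
time: 2.48
tcp_pos: [0.4805, -0.4303, 0.0117]
orientation: [[1.0, -0.002, -0.011], [-0.002, -1.0, 0.01], [-0.011, -0.01, -1.0]]
wrist_force: [-1.6, 1.4, -1.6]
opening: 0.0854
grasp_force: 0.0
```

>>> arm_command([
  {"xyz":[0,0,0],"turn":[0,0,0]},
  {"xyz":[0,0,0],"turn":[0,0,0]},
  {"xyz":[0,0,0],"turn":[0,0,0]},
  {"xyz":[0,0,0],"turn":[0,0,0]},
  {"xyz":[0,0,0],"turn":[0,0,0]},
  {"xyz":[0,0,0],"turn":[0,0,0]},
  {"xyz":[0,0,0],"turn":[0,0,0]},
  {"xyz":[0,0,0],"turn":[0,0,0]},
], hand=1)

```text
time: 3.15
tcp_pos: [0.4891, -0.4352, 0.024]
orientation: [[1.0, 0.0, 0.004], [0.001, -1.0, -0.004], [0.004, 0.004, -1.0]]
wrist_force: [-1.4, 0.2, 7.2]
opening: 0.0528
grasp_force: 64.6
```

>>> arm_command([
  {"xyz":[0,0,-0.04],"turn":[0,0,0]},
  {"xyz":[0,0,-0.12],"turn":[0,0,0]},
  {"xyz":[0,0,-0.22],"turn":[0,0,0]},
  {"xyz":[0,0,-0.32],"turn":[0,0,0]},
  {"xyz":[0,0,-0.4],"turn":[0,0,0]},
  {"xyz":[0,-0.05,-0.4],"turn":[0,0,0]},
  {"xyz":[0,-0.15,-0.4],"turn":[0,0,0]},
  {"xyz":[0,-0.27,-0.4],"turn":[0,0,0]},
  {"xyz":[0,-0.4,-0.4],"turn":[0,0,0]},
  {"xyz":[0,-0.53,-0.4],"turn":[0,0,0]},
  {"xyz":[0,-0.66,-0.4],"turn":[0,0,0]},
  {"xyz":[-0.02,-0.79,-0.4],"turn":[0,0,0]},
])

```text
time: 4.15
tcp_pos: [0.4815, -0.233, 0.1188]
orientation: [[1.0, 0.0, -0.001], [0.0, -1.0, 0.001], [-0.001, -0.001, -1.0]]
wrist_force: [0.6, 0.1, -4.7]
opening: 0.0526
grasp_force: 64.5
```

>>> arm_command([
  {"xyz":[-0.01,-0.12,0],"turn":[0,0,0]},
  {"xyz":[-0.02,-0.24,0],"turn":[0,0,0]},
  {"xyz":[-0.03,-0.36,0],"turn":[0,0,0]},
  {"xyz":[-0.03,-0.46,0],"turn":[0,0,0]},
  {"xyz":[-0.03,-0.53,0],"turn":[0,0,0]},
  {"xyz":[-0.03,-0.53,0],"turn":[0,0,0]},
  {"xyz":[-0.03,-0.53,0],"turn":[0,0,0]},
  {"xyz":[-0.03,-0.53,0],"turn":[0,0,0]},
  {"xyz":[-0.03,-0.53,0],"turn":[0,0,0]},
])

```text
time: 4.9
tcp_pos: [0.4744, -0.1036, 0.1198]
orientation: [[1.0, -0.0, -0.001], [-0.0, -1.0, -0.0], [-0.001, 0.0, -1.0]]
wrist_force: [-0.3, 0.0, -5.1]
opening: 0.0525
grasp_force: 64.9
```

```bash
python3 - <<'E'
from h import *
f=grab_frame("scene");I=f["color"][80:320,100:420,::-1];cv2.imwrite("pics/a1.png",cv2.resize(I,(640,480)))
s=sense();print(s["time"],s["tcp_pos"],s["opening"],s["grasp_force"],s["wrist_force"],s["joint_velocities"])
E
```

```text
4.95 [ 0.47458266 -0.10388018  0.11997188] 0.05261176371049885 64.92457509040833 [-0.42345213  0.11199172 -4.51636907] [-0.00471895  0.00199209 -0.00616106  0.00049677  0.00230988  0.00157943]
```

View pics/a1.png

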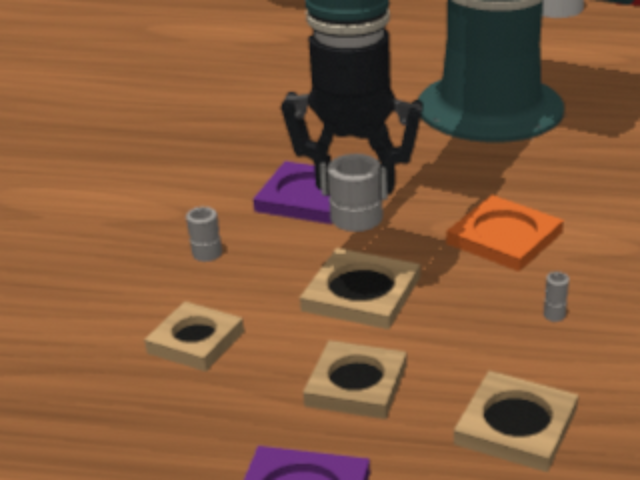

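Socket A is held upright above block A (355,190 in the crop). I'll lower it slowly and release.

>>> arm_command([
  {"xyz":[0.01,0,0.05],"turn":[0,0,0]},
  {"xyz":[0.01,0,0.13],"turn":[0,0,0]},
  {"xyz":[0.01,0,0.21],"turn":[0,0,0]},
  {"xyz":[0.01,0,0.27],"turn":[0,0,0]},
  {"xyz":[0.01,0,0.31],"turn":[0,0,0]},
  {"xyz":[0.01,0,0.335],"turn":[0,0,0]},
  {"xyz":[0.01,0,0.35],"turn":[0,0,0]},
  {"xyz":[0.01,0,0.36],"turn":[0,0,0]},
  {"xyz":[0.01,0,0.366],"turn":[0,0,0]},
  {"xyz":[0.01,0,0.371],"turn":[0,0,0]},
  {"xyz":[0.01,0,0.374],"turn":[0,0,0]},
  {"xyz":[0.01,0,0.374],"turn":[0,0,0]},
])

```text
time: 5.95
tcp_pos: [0.4779, -0.1037, 0.0299]
orientation: [[1.0, 0.001, 0.0], [0.001, -1.0, -0.0], [0.0, 0.0, -1.0]]
wrist_force: [-9.1, 1.0, 14.6]
opening: 0.0529
grasp_force: 67.0
```

>>> arm_command([
  {"xyz":[0,0,0],"turn":[0,0,0]},
  {"xyz":[0,0,0],"turn":[0,0,0]},
  {"xyz":[0,0,0],"turn":[0,0,0]},
])

```text
time: 6.2
tcp_pos: [0.478, -0.1037, 0.0299]
orientation: [[1.0, 0.001, 0.001], [0.001, -1.0, -0.001], [0.001, 0.001, -1.0]]
wrist_force: [-9.8, 0.2, 13.4]
opening: 0.0527
grasp_force: 67.0
```

Socket A rests on the recess floor. I'll release, lift and head for socket B.

>>> arm_command([
  {"xyz":[0,0,0],"turn":[0,0,0]},
  {"xyz":[0,0,0],"turn":[0,0,0]},
  {"xyz":[0,0,0],"turn":[0,0,0]},
  {"xyz":[0,0,0],"turn":[0,0,0]},
  {"xyz":[0,0,0],"turn":[0,0,0]},
  {"xyz":[0,0,0],"turn":[0,0,0]},
], hand=-1)

```text
time: 6.7
tcp_pos: [0.4776, -0.1033, 0.0269]
orientation: [[1.0, 0.0, 0.0], [0.0, -1.0, -0.0], [0.0, 0.0, -1.0]]
wrist_force: [0.7, 0.6, 0.0]
opening: 0.0855
grasp_force: 0.0
```

>>> arm_command([
  {"xyz":[0,0,-0.05],"turn":[0,0,0]},
  {"xyz":[0,0,-0.15],"turn":[0,0,0]},
  {"xyz":[0,0,-0.3],"turn":[0,0,0]},
  {"xyz":[0,0,-0.45],"turn":[0,0,0]},
  {"xyz":[0,0,-0.55],"turn":[0,0,0]},
  {"xyz":[0,-0.06,-0.6],"turn":[0,0,0]},
  {"xyz":[-0.05,-0.2,-0.6],"turn":[0,0,0]},
  {"xyz":[-0.1,-0.35,-0.6],"turn":[0,0,0]},
  {"xyz":[-0.15,-0.5,-0.6],"turn":[0,0,0]},
  {"xyz":[-0.2,-0.65,-0.6],"turn":[0,0,0]},
  {"xyz":[-0.25,-0.8,-0.6],"turn":[0,0,0]},
  {"xyz":[-0.3,-0.95,-0.6],"turn":[0,0,0]},
])

```text
time: 7.7
tcp_pos: [0.4013, 0.1356, 0.1768]
orientation: [[1.0, -0.0, 0.001], [-0.0, -1.0, 0.0], [0.001, -0.0, -1.0]]
wrist_force: [-0.5, 0.6, 0.6]
opening: 0.0856
grasp_force: 0.0
```

>>> arm_command([
  {"xyz":[0,-0.14,0],"turn":[0,0,0]},
  {"xyz":[0,-0.28,0],"turn":[0,0,0]},
  {"xyz":[0,-0.42,0],"turn":[0,0,0]},
  {"xyz":[0,-0.53,0],"turn":[0,0,0]},
  {"xyz":[0,-0.6,0],"turn":[0,0,0]},
  {"xyz":[0,-0.6,0],"turn":[0,0,0]},
  {"xyz":[0,-0.6,0],"turn":[0,0,0]},
  {"xyz":[0,-0.6,0],"turn":[0,0,0]},
  {"xyz":[0,-0.6,0],"turn":[0,0,0]},
])

```text
time: 8.45
tcp_pos: [0.4021, 0.283, 0.1765]
orientation: [[1.0, -0.001, -0.001], [-0.001, -1.0, -0.001], [-0.001, 0.001, -1.0]]
wrist_force: [0.0, 0.2, -0.1]
opening: 0.0854
grasp_force: 0.0
```

```bash
python3 - <<'E'
from h import *
f=grab_frame("top");I=f["color"][150:350,180:520,::-1];cv2.imwrite("pics/a2.png",cv2.resize(I,(680,400)))
s=sense();print(s["time"],s["tcp_pos"],s["opening"],s["joint_positions"])
E
```

```text
8.5 [0.40218866 0.28296654 0.17660011] 0.08536440586978128 [ 5.62651332e-01 -4.29231534e-02  2.04707484e+00 -2.98699999e-04
  1.13793547e+00  2.13460420e+00]
```

View pics/a2.png

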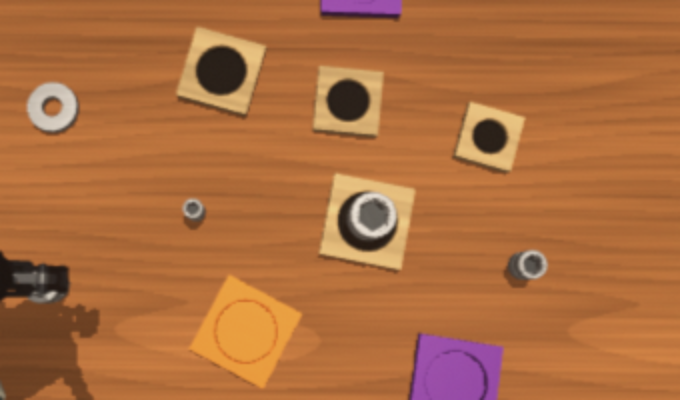

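Socket A stands inside recess A (372,217 in the crop). Now I descend on B and grip.

>>> arm_command([
  {"xyz":[-0.016,0,0.07],"turn":[0,0,0]},
  {"xyz":[-0.016,0,0.17],"turn":[0,0,0]},
  {"xyz":[-0.016,0,0.28],"turn":[0,0,0]},
  {"xyz":[-0.016,0,0.39],"turn":[0,0,0]},
  {"xyz":[-0.016,0,0.48],"turn":[0,0,0]},
  {"xyz":[-0.016,0,0.55],"turn":[0,0,0]},
  {"xyz":[-0.016,0,0.6],"turn":[0,0,0]},
  {"xyz":[-0.016,0,0.62],"turn":[0,0,0]},
  {"xyz":[-0.016,0,0.63],"turn":[0,0,0]},
  {"xyz":[-0.016,0,0.63],"turn":[0,0,0]},
  {"xyz":[-0.016,0,0.63],"turn":[0,0,0]},
])

```text
time: 9.42
tcp_pos: [0.399, 0.2843, 0.0202]
orientation: [[1.0, -0.0, 0.001], [-0.0, -1.0, 0.001], [0.001, -0.001, -1.0]]
wrist_force: [-0.1, 0.2, 1.5]
opening: 0.0856
grasp_force: 0.0
```

>>> arm_command([
  {"xyz":[0,0,0],"turn":[0,0,0]},
  {"xyz":[0,0,0],"turn":[0,0,0]},
  {"xyz":[0,0,0],"turn":[0,0,0]},
  {"xyz":[0,0,0],"turn":[0,0,0]},
  {"xyz":[0,0,0],"turn":[0,0,0]},
  {"xyz":[0,0,0],"turn":[0,0,0]},
  {"xyz":[0,0,0],"turn":[0,0,0]},
  {"xyz":[0,0,0],"turn":[0,0,0]},
  {"xyz":[0,0,0],"turn":[0,0,0]},
], hand=1)

```text
time: 10.17
tcp_pos: [0.3988, 0.2842, 0.0203]
orientation: [[1.0, 0.001, 0.001], [0.001, -1.0, -0.0], [0.001, 0.0, -1.0]]
wrist_force: [-0.1, -2.2, 4.9]
opening: 0.0426
grasp_force: 60.9
```

>>> arm_command([
  {"xyz":[0,0,-0.04],"turn":[0,0,0]},
  {"xyz":[0,0,-0.12],"turn":[0,0,0]},
  {"xyz":[0,0,-0.22],"turn":[0,0,0]},
  {"xyz":[0,0,-0.32],"turn":[0,0,0]},
  {"xyz":[0,0,-0.4],"turn":[0,0,0]},
  {"xyz":[0.04,0.03,-0.4],"turn":[0,0,0]},
  {"xyz":[0.12,0.09,-0.4],"turn":[0,0,0]},
  {"xyz":[0.22,0.17,-0.4],"turn":[0,0,0]},
  {"xyz":[0.32,0.25,-0.4],"turn":[0,0,0]},
  {"xyz":[0.42,0.32,-0.4],"turn":[0,0,0]},
  {"xyz":[0.52,0.4,-0.4],"turn":[0,0,0]},
  {"xyz":[0.62,0.48,-0.4],"turn":[0,0,0]},
])

```text
time: 11.17
tcp_pos: [0.5533, 0.1623, 0.1175]
orientation: [[1.0, 0.001, -0.003], [0.001, -1.0, -0.001], [-0.003, 0.001, -1.0]]
wrist_force: [-0.4, 0.1, -4.6]
opening: 0.0426
grasp_force: 61.9
```

>>> arm_command([
  {"xyz":[0.1,0.08,0],"turn":[0,0,0]},
  {"xyz":[0.2,0.155,0],"turn":[0,0,0]},
  {"xyz":[0.3,0.235,0],"turn":[0,0,0]},
  {"xyz":[0.39,0.3,0],"turn":[0,0,0]},
  {"xyz":[0.44,0.34,0],"turn":[0,0,0]},
  {"xyz":[0.44,0.34,0],"turn":[0,0,0]},
  {"xyz":[0.44,0.34,0],"turn":[0,0,0]},
  {"xyz":[0.44,0.34,0],"turn":[0,0,0]},
  {"xyz":[0.44,0.34,0],"turn":[0,0,0]},
])

```text
time: 11.92
tcp_pos: [0.6618, 0.0796, 0.118]
orientation: [[1.0, 0.001, -0.003], [0.001, -1.0, 0.0], [-0.003, -0.0, -1.0]]
wrist_force: [-0.7, 0.2, -4.0]
opening: 0.0427
grasp_force: 61.9
```

>>> arm_command([
  {"xyz":[0.01,0,0.05],"turn":[0,0,0]},
  {"xyz":[0.01,0,0.13],"turn":[0,0,0]},
  {"xyz":[0.01,0,0.21],"turn":[0,0,0]},
  {"xyz":[0.01,0,0.27],"turn":[0,0,0]},
  {"xyz":[0.01,0,0.31],"turn":[0,0,0]},
  {"xyz":[0.01,0,0.335],"turn":[0,0,0]},
  {"xyz":[0.01,0,0.35],"turn":[0,0,0]},
  {"xyz":[0.01,0,0.358],"turn":[0,0,0]},
  {"xyz":[0.01,0,0.363],"turn":[0,0,0]},
  {"xyz":[0.01,0,0.367],"turn":[0,0,0]},
  {"xyz":[0.01,0,0.37],"turn":[0,0,0]},
  {"xyz":[0.01,0,0.37],"turn":[0,0,0]},
])

```text
time: 12.92
tcp_pos: [0.6663, 0.0793, 0.0274]
orientation: [[1.0, 0.0, 0.001], [0.0, -1.0, 0.0], [0.001, -0.0, -1.0]]
wrist_force: [-0.4, -0.3, -4.2]
opening: 0.0429
grasp_force: 61.9
```

>>> arm_command([
  {"xyz":[0,0,0.003],"turn":[0,0,0]},
  {"xyz":[0,0,0.006],"turn":[0,0,0]},
  {"xyz":[0,0,0.009],"turn":[0,0,0]},
  {"xyz":[0,0,0.009],"turn":[0,0,0]},
])

```text
time: 13.25
tcp_pos: [0.6663, 0.0793, 0.0263]
orientation: [[1.0, 0.0, 0.001], [0.0, -1.0, 0.0], [0.001, -0.0, -1.0]]
wrist_force: [-3.7, -0.7, 4.1]
opening: 0.0428
grasp_force: 62.6
```

>>> arm_command([
  {"xyz":[0,0,0],"turn":[0,0,0]},
  {"xyz":[0,0,0],"turn":[0,0,0]},
  {"xyz":[0,0,0],"turn":[0,0,0]},
  {"xyz":[0,0,0],"turn":[0,0,0]},
  {"xyz":[0,0,0],"turn":[0,0,0]},
  {"xyz":[0,0,0],"turn":[0,0,0]},
], hand=-1)

```text
time: 13.75
tcp_pos: [0.6659, 0.0793, 0.0245]
orientation: [[1.0, 0.0, 0.0], [0.0, -1.0, 0.0], [0.0, -0.0, -1.0]]
wrist_force: [0.1, -0.1, 0.4]
opening: 0.085
grasp_force: 0.0
```

>>> arm_command([
  {"xyz":[0,0,-0.05],"turn":[0,0,0]},
  {"xyz":[0,0,-0.15],"turn":[0,0,0]},
  {"xyz":[0,0,-0.3],"turn":[0,0,0]},
  {"xyz":[0,0,-0.45],"turn":[0,0,0]},
  {"xyz":[0,0,-0.55],"turn":[0,0,0]},
  {"xyz":[-0.04,0.06,-0.6],"turn":[0,0,0]},
  {"xyz":[-0.12,0.18,-0.6],"turn":[0,0,0]},
  {"xyz":[-0.2,0.3,-0.6],"turn":[0,0,0]},
  {"xyz":[-0.28,0.42,-0.6],"turn":[0,0,0]},
  {"xyz":[-0.36,0.54,-0.6],"turn":[0,0,0]},
  {"xyz":[-0.44,0.66,-0.6],"turn":[0,0,0]},
  {"xyz":[-0.52,0.78,-0.6],"turn":[0,0,0]},
])

```text
time: 14.75
tcp_pos: [0.5349, -0.1169, 0.1757]
orientation: [[1.0, 0.001, 0.001], [0.001, -1.0, -0.0], [0.001, 0.0, -1.0]]
wrist_force: [-0.2, -0.1, 0.3]
opening: 0.0855
grasp_force: 0.0
```

>>> arm_command([
  {"xyz":[-0.08,0.12,0],"turn":[0,0,0]},
  {"xyz":[-0.16,0.24,0],"turn":[0,0,0]},
  {"xyz":[-0.24,0.36,0],"turn":[0,0,0]},
  {"xyz":[-0.32,0.48,0],"turn":[0,0,0]},
  {"xyz":[-0.4,0.6,0],"turn":[0,0,0]},
  {"xyz":[-0.45,0.67,0],"turn":[0,0,0]},
  {"xyz":[-0.45,0.705,0],"turn":[0,0,0]},
  {"xyz":[-0.45,0.705,0],"turn":[0,0,0]},
  {"xyz":[-0.45,0.705,0],"turn":[0,0,0]},
  {"xyz":[-0.45,0.705,0],"turn":[0,0,0]},
])

```text
time: 15.58
tcp_pos: [0.4242, -0.2913, 0.1748]
orientation: [[1.0, 0.001, 0.001], [0.001, -1.0, 0.0], [0.001, -0.0, -1.0]]
wrist_force: [-0.7, -0.3, -0.5]
opening: 0.0852
grasp_force: 0.0
```

>>> arm_command([
  {"xyz":[0,0,0.07],"turn":[0,0,0]},
  {"xyz":[0,0,0.17],"turn":[0,0,0]},
  {"xyz":[0,0,0.28],"turn":[0,0,0]},
  {"xyz":[0,0,0.39],"turn":[0,0,0]},
  {"xyz":[0,0,0.48],"turn":[0,0,0]},
  {"xyz":[0,0,0.55],"turn":[0,0,0]},
  {"xyz":[0,0,0.6],"turn":[0,0,0]},
  {"xyz":[0,0,0.62],"turn":[0,0,0]},
  {"xyz":[0,0,0.626],"turn":[0,0,0]},
  {"xyz":[0,0,0.626],"turn":[0,0,0]},
  {"xyz":[0,0,0.626],"turn":[0,0,0]},
])

```text
time: 16.5
tcp_pos: [0.4245, -0.2922, 0.019]
orientation: [[1.0, 0.001, 0.001], [0.001, -1.0, -0.001], [0.001, 0.001, -1.0]]
wrist_force: [0.2, 0.1, 0.7]
opening: 0.0854
grasp_force: 0.0
```

>>> arm_command([
  {"xyz":[0,0,0],"turn":[0,0,0]},
  {"xyz":[0,0,0],"turn":[0,0,0]},
  {"xyz":[0,0,0],"turn":[0,0,0]},
  {"xyz":[0,0,0],"turn":[0,0,0]},
  {"xyz":[0,0,0],"turn":[0,0,0]},
  {"xyz":[0,0,0],"turn":[0,0,0]},
  {"xyz":[0,0,0],"turn":[0,0,0]},
  {"xyz":[0,0,0],"turn":[0,0,0]},
  {"xyz":[0,0,0],"turn":[0,0,0]},
  {"xyz":[0,0,0],"turn":[0,0,0]},
], hand=1)

```text
time: 17.33
tcp_pos: [0.4239, -0.2924, 0.0187]
orientation: [[1.0, 0.0, 0.001], [0.0, -1.0, -0.001], [0.001, 0.001, -1.0]]
wrist_force: [-0.3, 0.6, 5.1]
opening: 0.0324
grasp_force: 59.6
```

>>> arm_command([
  {"xyz":[0,0,-0.04],"turn":[0,0,0]},
  {"xyz":[0,0,-0.12],"turn":[0,0,0]},
  {"xyz":[0,0,-0.22],"turn":[0,0,0]},
  {"xyz":[0,0,-0.32],"turn":[0,0,0]},
  {"xyz":[0,0,-0.4],"turn":[0,0,0]},
  {"xyz":[0.03,-0.03,-0.4],"turn":[0,0,0]},
  {"xyz":[0.1,-0.1,-0.4],"turn":[0,0,0]},
  {"xyz":[0.19,-0.2,-0.4],"turn":[0,0,0]},
  {"xyz":[0.28,-0.3,-0.4],"turn":[0,0,0]},
  {"xyz":[0.37,-0.39,-0.4],"turn":[0,0,0]},
  {"xyz":[0.46,-0.48,-0.4],"turn":[0,0,0]},
  {"xyz":[0.55,-0.58,-0.4],"turn":[0,0,0]},
])

```text
time: 18.33
tcp_pos: [0.5608, -0.1452, 0.1164]
orientation: [[1.0, 0.0, -0.002], [0.0, -1.0, 0.001], [-0.002, -0.001, -1.0]]
wrist_force: [0.3, -1.0, -2.2]
opening: 0.0329
grasp_force: 59.9
```

>>> arm_command([
  {"xyz":[0.09,-0.09,0],"turn":[0,0,0]},
  {"xyz":[0.17,-0.18,0],"turn":[0,0,0]},
  {"xyz":[0.23,-0.24,0],"turn":[0,0,0]},
  {"xyz":[0.26,-0.274,0],"turn":[0,0,0]},
  {"xyz":[0.26,-0.274,0],"turn":[0,0,0]},
  {"xyz":[0.26,-0.274,0],"turn":[0,0,0]},
  {"xyz":[0.26,-0.274,0],"turn":[0,0,0]},
  {"xyz":[0.26,-0.274,0],"turn":[0,0,0]},
])

```text
time: 19.0
tcp_pos: [0.6246, -0.0795, 0.1175]
orientation: [[1.0, -0.001, -0.001], [-0.001, -1.0, -0.0], [-0.001, 0.0, -1.0]]
wrist_force: [0.3, 0.7, -1.7]
opening: 0.0325
grasp_force: 59.9
```

>>> arm_command([
  {"xyz":[0.008,0,0.05],"turn":[0,0,0]},
  {"xyz":[0.008,0,0.13],"turn":[0,0,0]},
  {"xyz":[0.008,0,0.21],"turn":[0,0,0]},
  {"xyz":[0.008,0,0.27],"turn":[0,0,0]},
  {"xyz":[0.008,0,0.31],"turn":[0,0,0]},
  {"xyz":[0.008,0,0.335],"turn":[0,0,0]},
  {"xyz":[0.008,0,0.35],"turn":[0,0,0]},
  {"xyz":[0.008,0,0.36],"turn":[0,0,0]},
  {"xyz":[0.008,0,0.368],"turn":[0,0,0]},
  {"xyz":[0.008,0,0.374],"turn":[0,0,0]},
  {"xyz":[0.008,0,0.378],"turn":[0,0,0]},
  {"xyz":[0.008,0,0.378],"turn":[0,0,0]},
])

```text
time: 20.0
tcp_pos: [0.6287, -0.0786, 0.0248]
orientation: [[1.0, 0.001, 0.002], [0.001, -1.0, -0.0], [0.002, 0.0, -1.0]]
wrist_force: [-0.9, 0.3, 1.3]
opening: 0.0329
grasp_force: 60.2
```

>>> arm_command([
  {"xyz":[0,0,0.001],"turn":[0,0,0]},
  {"xyz":[0,0,0.001],"turn":[0,0,0]},
])

```text
time: 20.17
tcp_pos: [0.6287, -0.0786, 0.0248]
orientation: [[1.0, 0.001, 0.002], [0.001, -1.0, -0.0], [0.002, 0.0, -1.0]]
wrist_force: [-2.1, -0.3, 4.7]
opening: 0.0326
grasp_force: 60.2
```

>>> arm_command([
  {"xyz":[0,0,0],"turn":[0,0,0]},
  {"xyz":[0,0,0],"turn":[0,0,0]},
  {"xyz":[0,0,0],"turn":[0,0,0]},
  {"xyz":[0,0,0],"turn":[0,0,0]},
  {"xyz":[0,0,0],"turn":[0,0,0]},
  {"xyz":[0,0,0],"turn":[0,0,0]},
  {"xyz":[0,0,0],"turn":[0,0,0]},
], hand=-1)

```text
time: 20.75
tcp_pos: [0.6278, -0.0785, 0.0231]
orientation: [[1.0, 0.0, -0.0], [0.0, -1.0, 0.0], [-0.0, -0.0, -1.0]]
wrist_force: [-0.4, -0.5, 0.3]
opening: 0.0853
grasp_force: 0.0
```

>>> arm_command([
  {"xyz":[0,0,-0.05],"turn":[0,0,0]},
  {"xyz":[0,0,-0.15],"turn":[0,0,0]},
  {"xyz":[0,0,-0.3],"turn":[0,0,0]},
  {"xyz":[0,0,-0.45],"turn":[0,0,0]},
  {"xyz":[0,0,-0.55],"turn":[0,0,0]},
  {"xyz":[-0.04,-0.06,-0.6],"turn":[0,0,0]},
  {"xyz":[-0.12,-0.16,-0.6],"turn":[0,0,0]},
  {"xyz":[-0.2,-0.27,-0.6],"turn":[0,0,0]},
  {"xyz":[-0.29,-0.39,-0.6],"turn":[0,0,0]},
  {"xyz":[-0.38,-0.51,-0.6],"turn":[0,0,0]},
  {"xyz":[-0.46,-0.62,-0.6],"turn":[0,0,0]},
  {"xyz":[-0.52,-0.7,-0.6],"turn":[0,0,0]},
])

```text
time: 21.75
tcp_pos: [0.4959, 0.0983, 0.1743]
orientation: [[1.0, 0.001, 0.0], [0.001, -1.0, 0.001], [0.0, -0.001, -1.0]]
wrist_force: [-0.1, -0.2, -0.5]
opening: 0.0853
grasp_force: 0.0
```

>>> arm_command([
  {"xyz":[-0.036,-0.05,0],"turn":[0,0,0]},
  {"xyz":[-0.036,-0.05,0],"turn":[0,0,0]},
  {"xyz":[-0.036,-0.05,0],"turn":[0,0,0]},
  {"xyz":[-0.036,-0.05,0],"turn":[0,0,0]},
  {"xyz":[-0.036,-0.05,0],"turn":[0,0,0]},
])

```text
time: 22.17
tcp_pos: [0.4896, 0.1083, 0.1738]
orientation: [[1.0, -0.0, 0.001], [-0.0, -1.0, -0.0], [0.001, 0.0, -1.0]]
wrist_force: [0.0, -1.0, -0.2]
opening: 0.085
grasp_force: 0.0
```

>>> arm_command([
  {"xyz":[0,0,0.07],"turn":[0,0,0]},
  {"xyz":[0,0,0.17],"turn":[0,0,0]},
  {"xyz":[0,0,0.28],"turn":[0,0,0]},
  {"xyz":[0,0,0.39],"turn":[0,0,0]},
  {"xyz":[0,0,0.48],"turn":[0,0,0]},
  {"xyz":[0,0,0.55],"turn":[0,0,0]},
  {"xyz":[0,0,0.6],"turn":[0,0,0]},
  {"xyz":[0,0,0.622],"turn":[0,0,0]},
  {"xyz":[0,0,0.63],"turn":[0,0,0]},
  {"xyz":[0,0,0.63],"turn":[0,0,0]},
  {"xyz":[0,0,0.63],"turn":[0,0,0]},
])

```text
time: 23.08
tcp_pos: [0.4898, 0.1088, 0.0166]
orientation: [[1.0, -0.0, 0.001], [-0.0, -1.0, 0.0], [0.001, -0.0, -1.0]]
wrist_force: [0.1, 0.3, -0.0]
opening: 0.085
grasp_force: 0.0
```

>>> arm_command([
  {"xyz":[0,0,0],"turn":[0,0,0]},
  {"xyz":[0,0,0],"turn":[0,0,0]},
  {"xyz":[0,0,0],"turn":[0,0,0]},
  {"xyz":[0,0,0],"turn":[0,0,0]},
  {"xyz":[0,0,0],"turn":[0,0,0]},
  {"xyz":[0,0,0],"turn":[0,0,0]},
  {"xyz":[0,0,0],"turn":[0,0,0]},
  {"xyz":[0,0,0],"turn":[0,0,0]},
  {"xyz":[0,0,0],"turn":[0,0,0]},
  {"xyz":[0,0,0],"turn":[0,0,0]},
  {"xyz":[0,0,0],"turn":[0,0,0]},
], hand=1)

```text
time: 24.0
tcp_pos: [0.4892, 0.1091, 0.0163]
orientation: [[1.0, 0.0, 0.001], [0.0, -1.0, 0.0], [0.001, -0.0, -1.0]]
wrist_force: [-0.5, 0.2, 4.9]
opening: 0.0225
grasp_force: 58.7
```

>>> arm_command([
  {"xyz":[0,0,-0.04],"turn":[0,0,0]},
  {"xyz":[0,0,-0.13],"turn":[0,0,0]},
  {"xyz":[0,0,-0.25],"turn":[0,0,0]},
  {"xyz":[0,0,-0.37],"turn":[0,0,0]},
  {"xyz":[0,0.01,-0.46],"turn":[0,0,0]},
  {"xyz":[0.01,0.05,-0.5],"turn":[0,0,0]},
  {"xyz":[0.04,0.15,-0.5],"turn":[0,0,0]},
  {"xyz":[0.07,0.28,-0.5],"turn":[0,0,0]},
  {"xyz":[0.1,0.41,-0.5],"turn":[0,0,0]},
  {"xyz":[0.14,0.54,-0.5],"turn":[0,0,0]},
  {"xyz":[0.17,0.67,-0.5],"turn":[0,0,0]},
  {"xyz":[0.2,0.8,-0.5],"turn":[0,0,0]},
])

```text
time: 25.0
tcp_pos: [0.5381, -0.0931, 0.1397]
orientation: [[1.0, 0.0, -0.002], [0.0, -1.0, 0.0], [-0.002, -0.0, -1.0]]
wrist_force: [0.6, -0.3, -0.1]
opening: 0.0225
grasp_force: 58.9
```

>>> arm_command([
  {"xyz":[0.03,0.13,0],"turn":[0,0,0]},
  {"xyz":[0.07,0.26,0],"turn":[0,0,0]},
  {"xyz":[0.11,0.39,0],"turn":[0,0,0]},
  {"xyz":[0.14,0.52,0],"turn":[0,0,0]},
  {"xyz":[0.165,0.61,0],"turn":[0,0,0]},
  {"xyz":[0.174,0.65,0],"turn":[0,0,0]},
  {"xyz":[0.174,0.65,0],"turn":[0,0,0]},
  {"xyz":[0.174,0.65,0],"turn":[0,0,0]},
  {"xyz":[0.174,0.65,0],"turn":[0,0,0]},
  {"xyz":[0.174,0.65,0],"turn":[0,0,0]},
])

```text
time: 25.83
tcp_pos: [0.5818, -0.2519, 0.1404]
orientation: [[1.0, 0.002, -0.001], [0.002, -1.0, 0.001], [-0.001, -0.001, -1.0]]
wrist_force: [0.1, -0.7, -1.0]
opening: 0.0227
grasp_force: 58.9
```

>>> arm_command([
  {"xyz":[0.003,0.005,0.06],"turn":[0,0,0]},
  {"xyz":[0.003,0.005,0.16],"turn":[0,0,0]},
  {"xyz":[0.003,0.005,0.26],"turn":[0,0,0]},
  {"xyz":[0.003,0.005,0.34],"turn":[0,0,0]},
  {"xyz":[0.003,0.005,0.4],"turn":[0,0,0]},
  {"xyz":[0.003,0.005,0.43],"turn":[0,0,0]},
  {"xyz":[0.003,0.005,0.447],"turn":[0,0,0]},
  {"xyz":[0.003,0.005,0.457],"turn":[0,0,0]},
  {"xyz":[0.003,0.005,0.465],"turn":[0,0,0]},
  {"xyz":[0.003,0.005,0.472],"turn":[0,0,0]},
  {"xyz":[0.003,0.005,0.477],"turn":[0,0,0]},
  {"xyz":[0.003,0.005,0.477],"turn":[0,0,0]},
])

```text
time: 26.83
tcp_pos: [0.5839, -0.2551, 0.0224]
orientation: [[1.0, 0.0, 0.002], [0.0, -1.0, -0.001], [0.002, 0.001, -1.0]]
wrist_force: [1.3, 0.5, 0.3]
opening: 0.0224
grasp_force: 59.0
```

>>> arm_command([
  {"xyz":[0,0,0.001],"turn":[0,0,0]},
  {"xyz":[0,0,0.001],"turn":[0,0,0]},
])

```text
time: 27.0
tcp_pos: [0.5839, -0.2551, 0.0224]
orientation: [[1.0, 0.0, 0.002], [0.0, -1.0, -0.001], [0.002, 0.001, -1.0]]
wrist_force: [-0.8, 0.7, 2.6]
opening: 0.0229
grasp_force: 59.1
```

>>> arm_command([
  {"xyz":[0,0,0],"turn":[0,0,0]},
  {"xyz":[0,0,0],"turn":[0,0,0]},
  {"xyz":[0,0,0],"turn":[0,0,0]},
  {"xyz":[0,0,0],"turn":[0,0,0]},
  {"xyz":[0,0,0],"turn":[0,0,0]},
  {"xyz":[0,0,0],"turn":[0,0,0]},
  {"xyz":[0,0,0],"turn":[0,0,0]},
], hand=-1)

```text
time: 27.58
tcp_pos: [0.5831, -0.2547, 0.0212]
orientation: [[1.0, 0.0, -0.0], [0.0, -1.0, 0.0], [-0.0, -0.0, -1.0]]
wrist_force: [0.2, 0.2, 0.1]
opening: 0.0853
grasp_force: 0.0
```

>>> arm_command([
  {"xyz":[0,0,-0.05],"turn":[0,0,0]},
  {"xyz":[0,0,-0.15],"turn":[0,0,0]},
  {"xyz":[0,0,-0.3],"turn":[0,0,0]},
  {"xyz":[0,0,-0.45],"turn":[0,0,0]},
  {"xyz":[0,0,-0.6],"turn":[0,0,0]},
  {"xyz":[0,0.1,-0.65],"turn":[0,0,0]},
  {"xyz":[0,0.25,-0.65],"turn":[0,0,0]},
  {"xyz":[0,0.4,-0.65],"turn":[0,0,0]},
  {"xyz":[0,0.55,-0.65],"turn":[0,0,0]},
  {"xyz":[0,0.7,-0.65],"turn":[0,0,0]},
  {"xyz":[0,0.7,-0.65],"turn":[0,0,0]},
  {"xyz":[0,0.7,-0.65],"turn":[0,0,0]},
])

```text
time: 28.58
tcp_pos: [0.5827, -0.4319, 0.1844]
orientation: [[1.0, -0.003, 0.0], [-0.003, -1.0, -0.0], [0.0, 0.0, -1.0]]
wrist_force: [0.8, 0.3, 0.7]
opening: 0.0855
grasp_force: 0.0
```

```bash
python3 - <<'E'
from h import *
a=grab_frame("top")["color"][150:350,180:520,::-1];b=grab_frame("scene")["color"][150:350,120:460,::-1]
cv2.imwrite("pics/end.png",cv2.resize(np.vstack([a,b]),(510,600)))
s=sense();print(s["time"],s["tcp_pos"],s["opening"])
E
```

```text
28.6833 [ 0.58310262 -0.42919702  0.18410856] 0.08528026402070274
```

View pics/end.png

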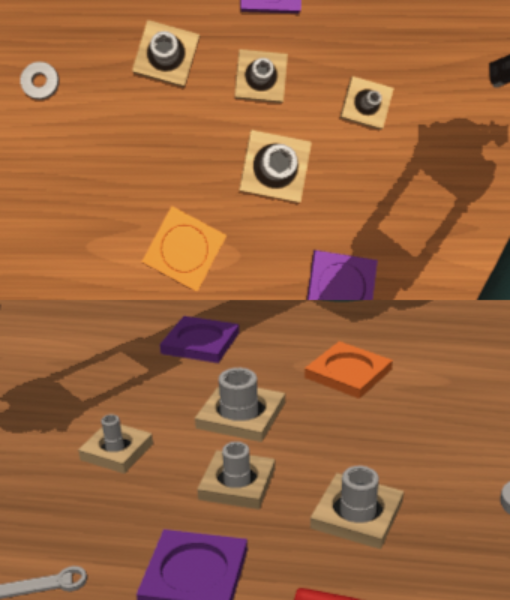

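All four sockets stand upright in their own recesses in both views: A (277,163), B (165,45), C (262,70) and D (373,98) in the top half. The gripper is clear, so I'm handing in.

```bash
python3 -c "
from cell import *
print(finish_job())"
```

```text
the job is handed in; nothing more can be done
None
```

All four sockets stand upright on the floors of their matching recesses, the nut and bearing were not touched, and the job was handed in at about 29 s of the 96 s allowed.

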